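Sort the glue syringes by plunger and start the syringe warmer

ROBOT

A 6-joint arm with a two-finger parallel gripper is mounted at the origin on a cart in front of the work surface, level with it; the furniture and walls round the work are solid. World frame = base frame: x ahead of the robot, y to its left, z up, the work surface at z = 0. Lengths are in mm, angles in rad, forces in N, time in s.
With the tool pointing down it reaches from about 275 to 1000 mm from the base axis. Payload 8.4 kg.
Tool frame: the origin (TCP) lies midway between the tips of the shut fingers; the grasp point (between the pads) lies 19 mm behind it; z points along the fingers, y is the line along which they close (so a half turn about z gives the same grasp; the last joint's range is limited). The gripper opens to 85 mm and grips with 20 to 120 N. Pads are 22 mm wide; open, the fingers measure 114 mm over their backs; the gripper's body (76 mm by 85 mm) begins 54 mm behind the grasp point. The pads swing forward as they close: fully open they stand 13 mm farther back than shut.
Start: joints at [1.302, 0.353, 1.633, -0, 1.155, -0.002], TCP at [164.777, 602.89, 231.281] pointing down, gripper open.
Joint ranges: [-2.63, 2.63], [-0.92, 2.1], [0.06, 2.66], [-1.3, 4.44], [0, 2.69], [-3.02, 3.02]. Speed limits (rad/s): [2.22, 2.22, 2.79, 3.14, 3.14, 3.14].

INTERFACE

Orientations are given as [roll, pitch, yaw] about the fixed x, y, z axes, in that order (R = Rz(yaw) Ry(pitch) Rx(roll)).
In Python, from rig import * gives the robot as it stands.
- The arm moves only by the shell command python3 -m jog 'ROWS' [FORCE]. ROWS is JSON, a list of rows, each an object of numbers: "x", "y", "z": the shift along the tool's x, y, z in cm; "spin": the turn about the tool's z in rad; "grip": the closure, from 0 (fully open) to 1 (shut). In form: [{"x": .., "y": .., "z": .., "spin": .., "grip": ..}, ...]. A call has 1 to 20 rows; each row shifts and turns the commanded pose from where the row before left it, along the tool's axes as they then stand; what a row does not reach is not made up. A row lasts 1/12 s, in which the tool goes at most 41.7 mm and 7.16 degrees, less where a joint would pass 70% of its speed; a pose out of reach is approached as far as the arm can. A call with a gripper value outside its range is refused whole. The fingers move at their own pace and stop on an object; FORCE is the grip in N (left out, the last holds). Time passes only in rows, so rows that do not move let the fingers close. It gives the time, the measured TCP pose, the force, the opening and the grip force at its end, in the units of the state.
- sense(): the state, without advancing time (a new reading comes with each control period).
- grab_frame(name): name is "scene" or "top"; returns a dict with "pixels" (420x560x3 uint8, blue, green, red), "camera_matrix" (3x3 intrinsics, pixels), "k1" (the pictures are not rectified: a ray, as slopes to the right and down, at radius r is drawn at 1 + k1 r^2 times it, then the intrinsics apply), "rvec" (rotation vector, rad) and "tvec" (3), from world to camera coordinates, as OpenCV has them. Camera axes: x right, y down, z forward; pixel columns grow to the right and rows downward; lengths in mm; the calibration is good to about 2 mm. A picture is of the moment at which its call begins. There is no depth.
- sign_off(): hands the job in; it is judged then, once.
The state is a dict: "clock": time; "qpos": joint angles; "qvel": joint speeds; "joint_efforts": joint torques, N m; "eef_pos": TCP position; "tcp_rot": TCP orientation; "contact_force": force on the tool from outside, world axes, zero at the start; "wrist_torque": the same for the moment, N m; "opening": opening from 0.0 (shut) to 1.0 (fully open); "grasp_force": force on a finger pad.
Only numpy, scipy, OpenCV 4.12 (cv2) and the standard library are available. Lean on these libraries where they do the work, as an engineer would, in place of code of your own. Each camera call takes 0.05 s, during which the arm holds its last target. There are 200 camera calls.

TASK

First switch the syringe warmer off by pressing the white key on its control box fully home, which pops the red key up. Then sort the syringes on the desk: lay every one whose plunger is pulled out flat in the aluminium warmer tray and every one whose plunger is pushed in flat in the blue refill tray, without shifting any plunger. When all are sorted, start gentle heat by pressing the green key fully home; knock nothing over.

Things in the scene. Friction and masses are not known exactly. Their poses are not given: they have to be found in the camera images.
- syringe_1_mid (a point): middle of the 70 mm barrel of a loose syringe (clear barrel, white flange and nozzle, black plunger, red stopper), on its axis, 8 mm up when lying. x axis toward the nozzle. Barrel 16 mm across, x -35 to +35 mm; nozzle to +45; flange at -34, 28 mm wide, 16 high, stops rolling; plunger's thumb disc (15 mm across) ends at -50 mm minus the plunger value. 35 g. May be absent.
- syringe_1_plunger (a joint): how far the plunger of that syringe is pulled out (m): 0 = pushed fully in, 0.036 = pulled fully out. At the start each is either pushed in (under 0.004) or clearly pulled out (over 0.026). Stiff: moves only under more than 5 N along the barrel.
- syringe_2_mid (a point): middle of the 70 mm barrel of a loose syringe (clear barrel, white flange and nozzle, black plunger, red stopper), on its axis, 8 mm up when lying. x axis toward the nozzle. Barrel 16 mm across, x -35 to +35 mm; nozzle to +45; flange at -34, 28 mm wide, 16 high, stops rolling; plunger's thumb disc (15 mm across) ends at -50 mm minus the plunger value. 35 g. May be absent.
- syringe_2_plunger (a joint): how far the plunger of that syringe is pulled out (m): 0 = pushed fully in, 0.036 = pulled fully out. At the start each is either pushed in (under 0.004) or clearly pulled out (over 0.026). Stiff: moves only under more than 5 N along the barrel.
- syringe_3_mid (a point): middle of the 70 mm barrel of a loose syringe (clear barrel, white flange and nozzle, black plunger, red stopper), on its axis, 8 mm up when lying. x axis toward the nozzle. Barrel 16 mm across, x -35 to +35 mm; nozzle to +45; flange at -34, 28 mm wide, 16 high, stops rolling; plunger's thumb disc (15 mm across) ends at -50 mm minus the plunger value. 35 g. May be absent.
- syringe_3_plunger (a joint): how far the plunger of that syringe is pulled out (m): 0 = pushed fully in, 0.036 = pulled fully out. At the start each is either pushed in (under 0.004) or clearly pulled out (over 0.026). Stiff: moves only under more than 5 N along the barrel.
- syringe_4_mid (a point): middle of the 70 mm barrel of a loose syringe (clear barrel, white flange and nozzle, black plunger, red stopper), on its axis, 8 mm up when lying. x axis toward the nozzle. Barrel 16 mm across, x -35 to +35 mm; nozzle to +45; flange at -34, 28 mm wide, 16 high, stops rolling; plunger's thumb disc (15 mm across) ends at -50 mm minus the plunger value. 35 g. May be absent.
- syringe_4_plunger (a joint): how far the plunger of that syringe is pulled out (m): 0 = pushed fully in, 0.036 = pulled fully out. At the start each is either pushed in (under 0.004) or clearly pulled out (over 0.026). Stiff: moves only under more than 5 N along the barrel.
- syringe_5_mid (a point): middle of the 70 mm barrel of a loose syringe (clear barrel, white flange and nozzle, black plunger, red stopper), on its axis, 8 mm up when lying. x axis toward the nozzle. Barrel 16 mm across, x -35 to +35 mm; nozzle to +45; flange at -34, 28 mm wide, 16 high, stops rolling; plunger's thumb disc (15 mm across) ends at -50 mm minus the plunger value. 35 g. May be absent.
- syringe_5_plunger (a joint): how far the plunger of that syringe is pulled out (m): 0 = pushed fully in, 0.036 = pulled fully out. At the start each is either pushed in (under 0.004) or clearly pulled out (over 0.026). Stiff: moves only under more than 5 N along the barrel.
- syringe_6_mid (a point): middle of the 70 mm barrel of a loose syringe (clear barrel, white flange and nozzle, black plunger, red stopper), on its axis, 8 mm up when lying. x axis toward the nozzle. Barrel 16 mm across, x -35 to +35 mm; nozzle to +45; flange at -34, 28 mm wide, 16 high, stops rolling; plunger's thumb disc (15 mm across) ends at -50 mm minus the plunger value. 35 g. May be absent.
- syringe_6_plunger (a joint): how far the plunger of that syringe is pulled out (m): 0 = pushed fully in, 0.036 = pulled fully out. At the start each is either pushed in (under 0.004) or clearly pulled out (over 0.026). Stiff: moves only under more than 5 N along the barrel.
- warmer_floor (a point): bare aluminium warmer tray with dark lines on the floor, a black plug block and cable stub on its +x side, fixed to the desk. Outside 166 mm (x) by 160 mm (y), 18 mm high; walls 5 mm, floor 5 mm thick; inside 156 x 150 mm. This point is the centre of the inner floor, z up. It takes three syringes lying along x side by side, about 46 mm apart.
- refill_tray_floor (a point): plain blue plastic refill tray with a small white label plate outside its -x wall, fixed to the desk. Outside 166 mm (x) by 160 mm (y), 18 mm high; walls 5 mm, floor 5 mm thick; inside 156 x 150 mm. This point is the centre of the inner floor, z up. It takes three syringes lying along x side by side, about 46 mm apart.
- control_box: grey control box of the warmer, 76 (x) x 150 (y) x 40 mm high, fixed; origin at the centre of its underside. On top a row of three keys along y, 42 mm apart: white (off) at y = +42 mm, green (gentle heat) in the middle, red (full heat) at y = -42 mm. Keys are 30 (x) x 28 (y) mm.
- key_white_top (a point): centre of the top face of the white key (off), 54 mm above the desk when up, 46 mm when latched down; it moves with the key
- key_white (a joint): how far the white key is pressed down (m): 0 = up, 0.008 = latched fully down. The keys are interlocked: pressing one all the way down (about 3 N, straight down) lifts the one that was down, and it stays down when let go. Red is down at the start.
- key_green_top (a point): centre of the top face of the green key (gentle heat), 54 mm above the desk when up, 46 mm when latched down; it moves with the key
- key_green (a joint): how far the green key is pressed down (m): 0 = up, 0.008 = latched fully down. The keys are interlocked: pressing one all the way down (about 3 N, straight down) lifts the one that was down, and it stays down when let go. Red is down at the start.
- key_red_top (a point): centre of the top face of the red key (full heat), 54 mm above the desk when up, 46 mm when latched down; it moves with the key
- key_red (a joint): how far the red key has risen (m): 0 = latched fully down, as at the start, 0.008 = fully up
- glue_pot: bystander: small glue pot with a blue lid, 47 mm across, 70 mm high, standing at the back; origin at the centre of its underside
- spool_red: bystander: spool of red thread, 35 mm across, 44 mm high, standing at the back; origin at the centre of its underside
Not all that is in view belongs to the job. Leave any orange look-alike of the part that bears syringe_2_mid alone.

How it is judged:
By the outcome, as a careful person would: the job done as asked, in the order asked, and still so for the second after the job is handed in, with the robot touching nothing.
Of syringe_1, syringe_2, syringe_3, syringe_4, syringe_5, syringe_6 only 4 to 6 are there at a start; the rules pass over those that are not, and their reading is None.
At some moment in a run one of syringe_1, syringe_2, syringe_3, syringe_4, syringe_5, syringe_6 may be knocked a few centimetres aside while the robot is not near it.
Once in a run the grip may slacken for a moment while it holds something.
It also fails if it takes over 210 s, if anything falls off the work surface, if the arm or the gripper's body presses on something with over 40 N, if the wrist force passes 120 N, or if a joint passes its speed limit or range.

## Working session

There is one attempt and no reset: what is moved stays moved. The work goes in short steps, Python scripts to look and compute and a shell command to move; the robot and the scene stay as the last step left them, time stands still between calls to the robot, and variables do not carry over. Pictures are saved under pics/ and viewed, at most 14 in all, crops included, and the job is handed in when it is done.

```bash
mkdir -p pics; cat > h.py <<'E'
from rig import *
import numpy as np, cv2
def snap(n,f=None):
    g=grab_frame(n)
    if f: cv2.imwrite('pics/'+f,g['pixels'])
    return g
def ray(g,uv):
    K=np.array(g['camera_matrix'],float);p=np.atleast_2d(np.array(uv,float))
    k=g['k1'];d=np.c_[(p[:,0]-K[0,2])/K[0,0],(p[:,1]-K[1,2])/K[1,1]]
    s=d.copy()
    for _ in range(20): s=d/(1+k*(s**2).sum(1,keepdims=True))
    R=cv2.Rodrigues(np.array(g['rvec'],float))[0];t=np.array(g['tvec'],float).ravel()
    return -R.T@t,(np.c_[s,np.ones(len(s))]@R)
def plane(g,uv,z):
    o,d=ray(g,uv);return o+d*((z-o[2])/d[:,2])[:,None]
E
python3 - <<'E'
from h import *
for n in('scene','top'):
    g=snap(n,n+'0.png');print(n,ray(g,[[280,210]]),g['k1'])
s=sense();print(s)
E
```

```text
scene (array([126.51745916, 243.11231252, 789.88440838]), array([[ 0.54092534, -0.28194424, -0.79240915]])) -0.09374994465779625
top (array([488.71136637, -47.96599894, 968.64056026]), array([[ 0.13609132,  0.01118175, -0.99073294]])) 0.029358461070726368
{'clock': 0.1, 'qpos': array([ 1.30162174e+00,  3.53561874e-01,  1.63407383e+00, -2.54803884e-05,
        1.15522889e+00, -2.44553650e-03]), 'qvel': array([-1.28460031e-03, -4.39503312e-04, -1.77180451e-03, -1.77248261e-03,
       -1.68405588e-04, -4.77487367e-05]), 'joint_efforts': array([-5.53082282e-04, -6.06359911e+01, -3.42820752e+01, -5.71299552e-05,
        3.99467535e-03,  3.91771607e-05]), 'eef_pos': array([164.65288504, 602.460604  , 230.64137569]), 'tcp_rot': array([-3.14032066e+00,  2.01879394e-05,  2.87487392e+00]), 'contact_force': array([ 0.92418541, -0.52587151,  0.59582057]), 'wrist_torque': array([-0.01484692, -0.02703953, -0.04596945]), 'grasp_force': 0.0, 'opening': 0.9988350333798024}
```

View pics/top0.png

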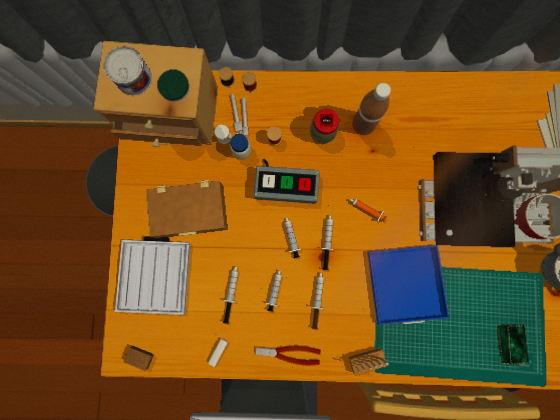

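View pics/scene0.png

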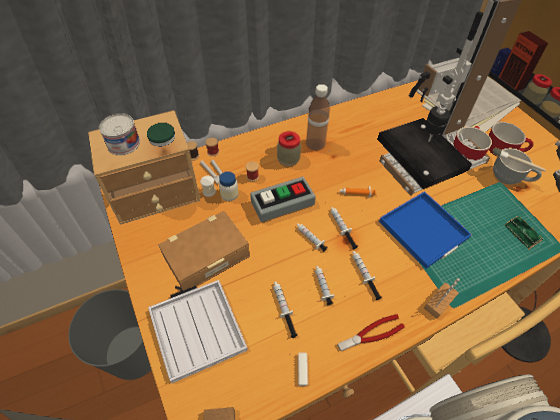

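Top view: five white syringes at about (292,238), (327,242), (232,293), (274,290) and (317,300). The look-alike is orange at (368,209), the keys are at (268,181), (287,183) and (305,184), the warmer is at (152,277) and the refill tray at (407,285). The second, fourth and fifth look different in plunger length, so I'll measure them.

```bash
cat > m.py <<'E'
from h import *
def syr(g,box,verbose=1):
    x0,y0,x1,y1=box
    im=g['pixels'][y0:y1,x0:x1];hsv=cv2.cvtColor(im,cv2.COLOR_BGR2HSV)
    S,V=hsv[...,1].astype(int),hsv[...,2].astype(int)
    m=((S<110)|(V<60)).astype(np.uint8)
    m=cv2.morphologyEx(m,cv2.MORPH_CLOSE,np.ones((3,3)))
    n,l,st,_=cv2.connectedComponentsWithStats(m)
    for i in range(1,n):
        if st[i,4]<100: continue
        ys,xs=np.where(l==i);P=plane(g,np.c_[xs+x0,ys+y0],8)[:,:2]
        Vv=V[ys,xs]
        c=P.mean(0);a=np.linalg.svd(P-c,full_matrices=0)[2][0]
        dark=P[Vv<60];br=P[Vv>110]
        if len(dark)<8 or len(br)<20: continue
        if (br.mean(0)-dark.mean(0))@a<0:a=-a
        t=(P-c)@a
        if not 80<np.ptp(t)<150: continue
        # axis refined from bright part
        mid=c+a*(t.max()-45)
        tb=(br-c)@a
        print('syr px(%d,%d) mid %s yaw %.2f len %.0f plunger~%.0f brightback %.0f'%(xs.mean()+x0,ys.mean()+y0,mid.round(0),np.arctan2(a[1],a[0]),np.ptp(t),np.ptp(t)-95,np.percentile(tb,2)-t.max()))
E
python3 - <<'E'
from m import *
g=snap('top');syr(g,(200,205,345,340))
H=cv2.cvtColor(g['pixels'],cv2.COLOR_BGR2HSV)
def blob(lo,hi,box,z,nm):
    x0,y0,x1,y1=box
    m=cv2.inRange(H[y0:y1,x0:x1],lo,hi);c=max(cv2.findContours(m,0,2)[0],key=cv2.contourArea)
    r=cv2.boxPoints(cv2.minAreaRect(c))+[x0,y0]
    P=plane(g,r,z);print(nm,P.mean(0).round(),np.linalg.norm(P-np.roll(P,1,0),axis=1).round(),'yaw',np.arctan2(*(P[1]-P[0])[1::-1]).round(3))
blob((100,120,60),(130,255,255),(350,230,460,330),18,'refill')
blob((0,0,60),(179,90,255),(108,232,200,320),18,'warmer')
blob((0,0,150),(179,80,255),(255,168,280,195),54,'white')
blob((50,120,40),(85,255,255),(275,170,300,197),54,'green')
blob((0,180,100),(5,255,255),(295,170,318,197),46,'red')
blob((0,0,20),(179,110,130),(248,160,325,206),40,'box')
cv2.imwrite('pics/c.png',cv2.resize(g['pixels'][160:340,190:390],None,fx=3.3,fy=3.3,interpolation=cv2.INTER_CUBIC))
E
```

```text
syr px(327,241) mid [ 563. -152.] yaw -0.09 len 127 plunger~32 brightback -78
syr px(291,238) mid [558. -64.] yaw 0.26 len 96 plunger~1 brightback -79
syr px(230,293) mid [439.  73.] yaw -0.15 len 129 plunger~34 brightback -81
syr px(274,291) mid [432. -27.] yaw -0.22 len 93 plunger~-2 brightback -79
syr px(317,298) mid [ 429. -129.] yaw -0.12 len 126 plunger~31 brightback -80
refill [ 452. -335.   18.] [167. 165. 166. 161.] yaw -1.439
warmer [459. 258.  18.] [164. 168. 168. 168.] yaw 0.013
white [683. -10.  54.] [26. 25. 26. 25.] yaw -1.556
green [679. -50.  54.] [31. 28. 31. 28.] yaw -1.556
red [677. -93.  46.] [28. 26. 28. 25.] yaw -1.557
box [679. -51.  40.] [148.  82. 149.  82.] yaw -0.046
```

View pics/c.png

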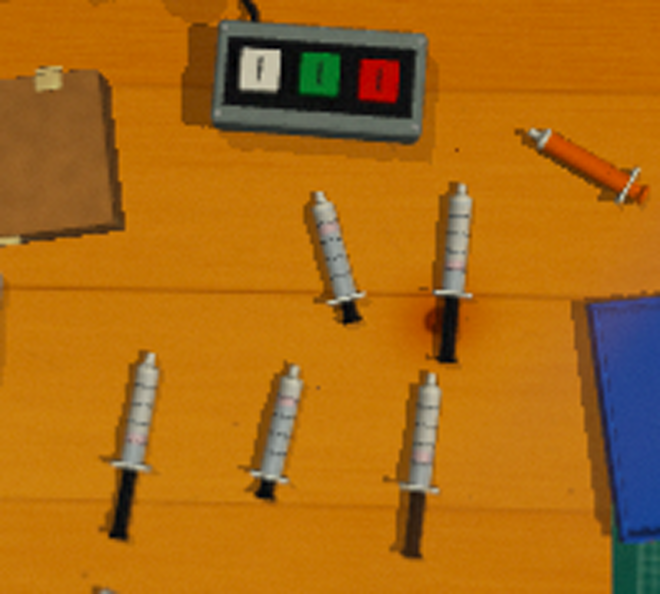

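The crop confirms it: long black rods at full-frame (327,242), (232,293) and (317,300), so those three are pulled out and go to the warmer. (292,238) and (274,290) are pushed in and go to the refill tray. Next I align the tool and travel to the white key.

```bash
cat > d.py <<'E'
# usage: d.py x y z yaw -> tool-frame shift (cm) and spin from the measured pose, shift given after the spin
import sys
from h import *
x,y,z,yaw=map(float,sys.argv[1:5]);s=sense();p=s['eef_pos'];w=s['tcp_rot'][2]
d=(yaw-w+np.pi)%(2*np.pi)-np.pi
for nm,a in(('before spin',w),('after spin',yaw)):
    e=np.array([x,y,z])-p
    print(nm,'x %.2f y %.2f z %.2f'%((np.cos(a)*e[0]+np.sin(a)*e[1])/10,(np.sin(a)*e[0]-np.cos(a)*e[1])/10,-e[2]/10),'spin %.3f'%-d)
E
python3 -m jog '[{"spin":-0.09,"grip":1},{"spin":-0.09},{"spin":-0.087},{"x":-2.1,"y":-2.6},{"x":-2.1,"y":-2.6},{"x":-2.1,"y":-2.6},{"x":-2.1,"y":-2.6},{"x":-2.1,"y":-2.6},{"x":-2.1,"y":-2.6},{"x":-2.1,"y":-2.6},{"x":-2.1,"y":-2.6},{"x":-2.1,"y":-2.6},{"x":-2.1,"y":-2.6},{"x":-2.1,"y":-2.6},{"x":-2.1,"y":-2.6},{"x":-2.1,"y":-2.6},{"x":-2.1,"y":-2.6},{"x":-2.1,"y":-2.6},{"x":-2.1,"y":-2.6},{"x":-2.1,"y":-2.6}]' 30; python3 d.py 682 -10 80 3.14159
```

```text
before spin x -66.05 y -45.45 z 15.07 spin -0.267
after spin x -51.73 y -61.25 z 15.07 spin -0.267schema error: expected keys x, y, z, spin, grip
```

```bash
python3 -m jog '[{"x":0,"y":0,"z":0,"spin":-0.09,"grip":1},{"x":0,"y":0,"z":0,"spin":-0.09,"grip":1},{"x":0,"y":0,"z":0,"spin":-0.087,"grip":1},{"x":-2.1,"y":-2.6,"z":0,"spin":0,"grip":1},{"x":-2.1,"y":-2.6,"z":0,"spin":0,"grip":1},{"x":-2.1,"y":-2.6,"z":0,"spin":0,"grip":1},{"x":-2.1,"y":-2.6,"z":0,"spin":0,"grip":1},{"x":-2.1,"y":-2.6,"z":0,"spin":0,"grip":1},{"x":-2.1,"y":-2.6,"z":0,"spin":0,"grip":1},{"x":-2.1,"y":-2.6,"z":0,"spin":0,"grip":1},{"x":-2.1,"y":-2.6,"z":0,"spin":0,"grip":1},{"x":-2.1,"y":-2.6,"z":0,"spin":0,"grip":1},{"x":-2.1,"y":-2.6,"z":0,"spin":0,"grip":1},{"x":-2.1,"y":-2.6,"z":0,"spin":0,"grip":1},{"x":-2.1,"y":-2.6,"z":0,"spin":0,"grip":1}]' 30; python3 d.py 682 -10 80 3.14159
```

```text
clock: 1.4
eef_pos: [417.5, 289.4, 231.2]
tcp_rot: [-3.142, -0.0, -3.141]
contact_force: [0.4, 0.2, 0.3]
opening: 0.002
grasp_force: 0.0
before spin x -26.44 y -29.95 z 15.12 spin 0.000
after spin x -26.45 y -29.94 z 15.12 spin 0.000
```

```bash
python3 -m jog '[{"x":-2.4,"y":-2.7,"z":0,"spin":0,"grip":1},{"x":-2.4,"y":-2.7,"z":0,"spin":0,"grip":1},{"x":-2.4,"y":-2.7,"z":0,"spin":0,"grip":1},{"x":-2.4,"y":-2.7,"z":0,"spin":0,"grip":1},{"x":-2.4,"y":-2.7,"z":0,"spin":0,"grip":1},{"x":-2.4,"y":-2.7,"z":0,"spin":0,"grip":1},{"x":-2.4,"y":-2.7,"z":0,"spin":0,"grip":1},{"x":-2.4,"y":-2.7,"z":0,"spin":0,"grip":1},{"x":-2.4,"y":-2.7,"z":1,"spin":0,"grip":1},{"x":-2.4,"y":-2.7,"z":2,"spin":0,"grip":1},{"x":-2.4,"y":-2.9,"z":3,"spin":0,"grip":1},{"x":0,"y":0,"z":3,"spin":0,"grip":1},{"x":0,"y":0,"z":3,"spin":0,"grip":1},{"x":0,"y":0,"z":1,"spin":0,"grip":1},{"x":0,"y":0,"z":0.5,"spin":0,"grip":1},{"x":0,"y":0,"z":0,"spin":0,"grip":1}]'; python3 d.py 682 -9 58 3.14159; python3 - <<'E'
from h import *
for n in('scene','top'):
    g=grab_frame(n);R=g['rvec'];p=np.array([[682,-10,54.],[680,-51,54]])
    K=np.array(g['camera_matrix']);q=cv2.projectPoints(p,np.array(R),np.array(g['tvec']),K,np.array([g['k1'],0,0,0]))[0][:,0];print(n,q)
    u,v=q[0].astype(int);cv2.imwrite(f'pics/k_{n}.png',cv2.resize(g['pixels'][v-60:v+60,u-80:u+80],None,fx=4,fy=4))
E
python3 -c "
import cv2,numpy as np
cv2.imwrite('pics/k1.png',np.vstack([cv2.imread('pics/k_%s.png'%n)[120:400] for n in('scene','top')]))"
```

```text
clock: 2.73
eef_pos: [677.2, -3.8, 99.8]
tcp_rot: [3.142, -0.001, -3.141]
contact_force: [0.1, -0.3, -0.0]
opening: -0.001
grasp_force: 0.0
before spin x -0.48 y -0.52 z 4.18 spin 0.001
after spin x -0.48 y -0.52 z 4.18 spin 0.001
scene [[267.17371029 195.74667583]
 [282.4888808  190.7833334 ]]
top [[268.55181104 180.7949399 ]
 [286.29362252 181.90194275]]
```

View pics/k1.png

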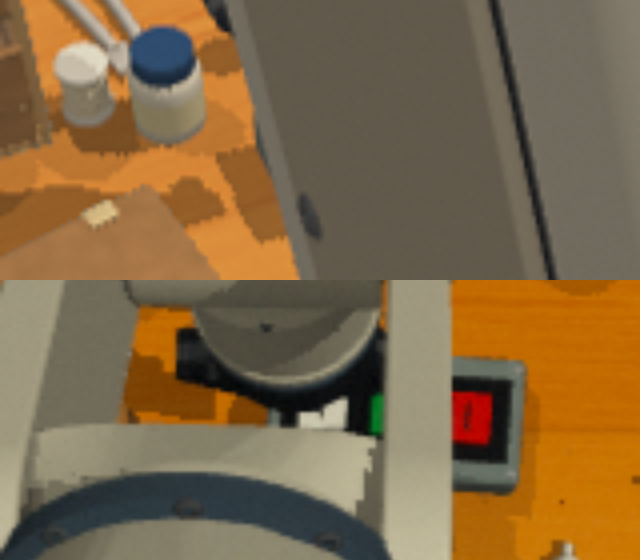

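The arm hides the keys in both views, with only part of the white key visible below the wrist in top. My measured position is good enough, so I press and watch the force.

```bash
python3 -m jog '[{"x":-0.5,"y":-0.5,"z":2,"spin":0,"grip":1},{"x":0,"y":0,"z":1.7,"spin":0,"grip":1},{"x":0,"y":0,"z":0.4,"spin":0,"grip":1},{"x":0,"y":0,"z":0.4,"spin":0,"grip":1},{"x":0,"y":0,"z":0.3,"spin":0,"grip":1},{"x":0,"y":0,"z":0.3,"spin":0,"grip":1},{"x":0,"y":0,"z":0.2,"spin":0,"grip":1},{"x":0,"y":0,"z":0,"spin":0,"grip":1},{"x":0,"y":0,"z":0,"spin":0,"grip":1}]'
```

```text
clock: 3.58
eef_pos: [683.2, -9.0, 47.9]
tcp_rot: [3.142, 0.001, -3.141]
contact_force: [0.8, 0.2, 1.5]
opening: -0.002
grasp_force: 0.9
```

```bash
python3 -m jog '[{"x":0,"y":0,"z":0.15,"spin":0,"grip":1},{"x":0,"y":0,"z":0.1,"spin":0,"grip":1},{"x":0,"y":0,"z":0.1,"spin":0,"grip":1},{"x":0,"y":0,"z":0,"spin":0,"grip":1},{"x":0,"y":0,"z":0,"spin":0,"grip":1}]'
```

```text
clock: 4.0
eef_pos: [683.3, -9.0, 46.0]
tcp_rot: [3.141, 0.001, -3.141]
contact_force: [-4.4, 1.4, 17.7]
opening: 0.0
grasp_force: 9.0
```

The key bottomed out at 17.7 N. I lift, move over syringe A, and check the keys and syringes from the top camera.

```bash
python3 -m jog '[{"x":0,"y":0,"z":-2,"spin":0,"grip":1},{"x":0,"y":0,"z":-4,"spin":0,"grip":1},{"x":0,"y":0,"z":-4,"spin":0,"grip":1},{"x":0,"y":0,"z":-3,"spin":0,"grip":1},{"x":2.4,"y":0.8,"z":0,"spin":0,"grip":0.5},{"x":2.4,"y":0.8,"z":0,"spin":0,"grip":0.5},{"x":2.4,"y":0.8,"z":0,"spin":0,"grip":0.5},{"x":2.4,"y":0.8,"z":0,"spin":0,"grip":0.5},{"x":2.4,"y":0.8,"z":0,"spin":0,"grip":0.5},{"x":2.4,"y":0.8,"z":0,"spin":0,"grip":0.5},{"x":2.4,"y":0.8,"z":0,"spin":0,"grip":0.5},{"x":2.4,"y":0.8,"z":0,"spin":0,"grip":0.5},{"x":2.4,"y":0.8,"z":0,"spin":0,"grip":0.5},{"x":2.4,"y":0.8,"z":0,"spin":0.08,"grip":0.5},{"x":0,"y":0,"z":0,"spin":0.07,"grip":0.5},{"x":0,"y":0,"z":0,"spin":0,"grip":0.5}]';python3 d.py 439 73 70 2.99
python3 - <<'E'
from m import *
g=snap('top','t2.png');syr(g,(200,205,345,340))
E
```

```text
clock: 5.33
eef_pos: [441.4, 71.0, 173.9]
tcp_rot: [-3.141, -0.0, 2.99]
contact_force: [1.5, 0.0, -0.5]
opening: 0.502
grasp_force: 0.0
before spin x 0.27 y 0.16 z 10.39 spin -0.000
after spin x 0.27 y 0.16 z 10.39 spin -0.000
syr px(327,241) mid [ 563. -152.] yaw -0.09 len 127 plunger~32 brightback -78
syr px(291,238) mid [558. -64.] yaw 0.26 len 96 plunger~1 brightback -79
syr px(274,291) mid [432. -27.] yaw -0.22 len 93 plunger~-2 brightback -79
syr px(317,298) mid [ 429. -129.] yaw -0.12 len 126 plunger~31 brightback -80
```

View pics/t2.png

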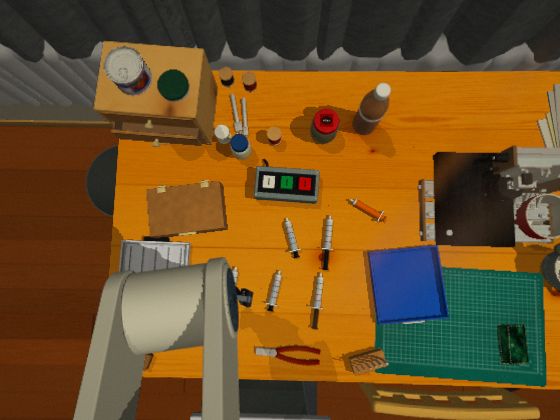

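The syringes have not moved and the arm covers only A at (232,293). Next: a scene-camera centroid check on the keys, then descend onto A.

```bash
cat > k.py <<'E'
from h import *
def kc(im):
    o=[];im=im[170:215,248:320];H=cv2.cvtColor(im,cv2.COLOR_BGR2HSV)
    for lo,hi in(((0,0,170),(179,70,255)),((50,120,60),(85,255,255)),((0,200,110),(5,255,255))):
        m=cv2.inRange(H,lo,hi);M=cv2.moments(m,True);o.append((M['m10']/max(M['m00'],1),M['m01']/max(M['m00'],1),M['m00']))
    return np.round(o,1).tolist()
print(kc(cv2.imread('pics/scene0.png')));print(kc(snap('scene')['pixels']))
E
python3 k.py
python3 -m jog '[{"x":0.25,"y":0.15,"z":3.5,"spin":0,"grip":0.5},{"x":0,"y":0,"z":3.5,"spin":0,"grip":0.5},{"x":0,"y":0,"z":3,"spin":0,"grip":0.5},{"x":0,"y":0,"z":2.5,"spin":0,"grip":0.5},{"x":0,"y":0,"z":2,"spin":0,"grip":0.5},{"x":0,"y":0,"z":1.5,"spin":0,"grip":0.5},{"x":0,"y":0,"z":0.9,"spin":0,"grip":0.5},{"x":0,"y":0,"z":0,"spin":0,"grip":0.5},{"x":0,"y":0,"z":0,"spin":0,"grip":0.5}]'
```

```text
[[19.3, 25.4, 100.0], [34.6, 21.8, 129.0], [49.9, 18.1, 97.0]]
[[56.8, 26.9, 66.0], [0.0, 0.0, 0.0], [0.0, 0.0, 0.0]]
clock: 6.18
eef_pos: [440.7, 72.5, 4.7]
tcp_rot: [-3.141, -0.001, 2.992]
contact_force: [0.9, 0.1, 0.2]
opening: 0.496
grasp_force: 0.0
```

```bash
python3 -m jog '[{"x":0,"y":0,"z":0.1,"spin":0,"grip":1},{"x":0,"y":0,"z":0,"spin":0,"grip":1},{"x":0,"y":0,"z":0,"spin":0,"grip":1},{"x":0,"y":0,"z":0,"spin":0,"grip":1},{"x":0,"y":0,"z":0,"spin":0,"grip":1},{"x":0,"y":0,"z":0,"spin":0,"grip":1},{"x":0,"y":0,"z":-2,"spin":0,"grip":1},{"x":0,"y":0,"z":-3,"spin":0,"grip":1},{"x":0,"y":0,"z":0,"spin":0,"grip":1}]' 30;python3 d.py 478 299 55 3.155
```

```text
clock: 6.93
eef_pos: [442.8, 73.1, 57.6]
tcp_rot: [3.14, 0.005, 2.992]
contact_force: [0.4, 0.3, -0.0]
opening: 0.17
grasp_force: 29.5
before spin x -0.11 y 22.86 z 0.26 spin -0.163
after spin x -3.82 y 22.54 z 0.26 spin -0.163
```

```bash
python3 -m jog '[{"x":0,"y":0,"z":0,"spin":-0.08,"grip":1},{"x":0,"y":0,"z":0,"spin":-0.08,"grip":1},{"x":-0.4,"y":1.5,"z":0,"spin":0,"grip":1},{"x":-0.4,"y":2.5,"z":0,"spin":0,"grip":1},{"x":-0.4,"y":2.5,"z":0,"spin":0,"grip":1},{"x":-0.4,"y":2.5,"z":0,"spin":0,"grip":1},{"x":-0.4,"y":2.5,"z":0,"spin":0,"grip":1},{"x":-0.4,"y":2.5,"z":0,"spin":0,"grip":1},{"x":-0.4,"y":2.5,"z":0,"spin":0,"grip":1},{"x":-0.4,"y":2.5,"z":0,"spin":0,"grip":1},{"x":-0.4,"y":2.5,"z":0,"spin":0,"grip":1},{"x":-0.2,"y":1,"z":0,"spin":0,"grip":1},{"x":0,"y":0,"z":0,"spin":0,"grip":1},{"x":0,"y":0,"z":0,"spin":0,"grip":1}]';python3 d.py 480 299 9 3.155; python3 k.py; python3 - <<'E'
from h import *
g=snap('top');cv2.imwrite('pics/t3.png',cv2.resize(g['pixels'][200:340,90:260],None,fx=4,fy=4)[:600])
E
```

```text
clock: 8.1
eef_pos: [475.6, 297.8, 53.5]
tcp_rot: [-3.141, -0.001, -3.13]
contact_force: [-1.2, -0.0, -0.4]
opening: 0.166
grasp_force: 32.7
before spin x -0.44 y 0.12 z 4.45 spin -0.002
after spin x -0.44 y 0.12 z 4.45 spin -0.002
[[19.3, 25.4, 100.0], [34.6, 21.8, 129.0], [49.9, 18.1, 97.0]]
[[31.8, 25.6, 395.0], [34.6, 21.9, 132.0], [50.2, 17.0, 107.0]]
```

View pics/t3.png

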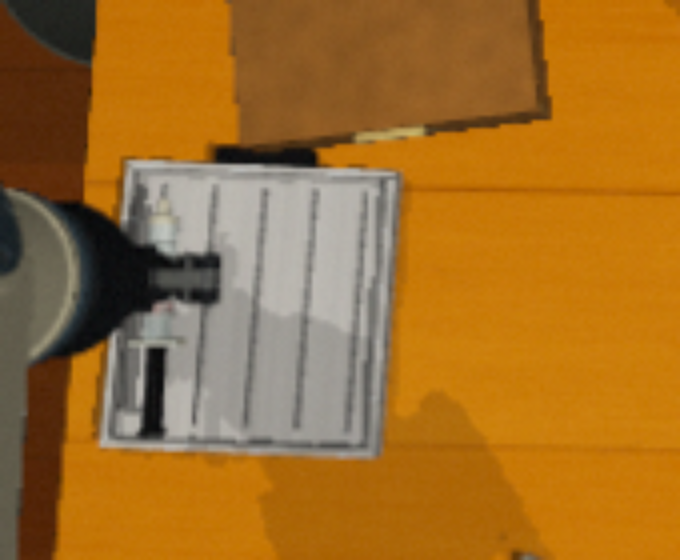

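Syringe A hangs over the left of the warmer tray at crop (155,300). The tray looks slightly rotated, so I compute its corners properly.

```bash
python3 - <<'E'
from h import *
g=snap('top')
P=plane(g,np.array([[127,160],[400,172],[379,457],[102,446]])/4+[90,200],18)[:,:2]
print(P.round(),P.mean(0).round(1));e=P-np.roll(P,-1,0);print([ (np.linalg.norm(v).round(),np.arctan2(v[1],v[0]).round(3)) for v in e])
# lines on floor z=5
L=plane(g,np.array([[265,190],[245,425],[315,190],[298,425]])/4+[90,200],5)[:,:2]
for i in(0,2):
    v=L[i]-L[i+1];print('line',L[i:i+2].round(),np.arctan2(v[1],v[0]).round(3))
Q=plane(g,[[368,250],[438,247],[447,318],[377,322]],18)[:,:2];print(Q.round(),Q.mean(0).round(1))
e=Q-np.roll(Q,-1,0);print([ (np.linalg.norm(v).round(),np.arctan2(v[1],v[0]).round(3)) for v in e])
E
```

```text
[[542. 335.]
 [537. 174.]
 [374. 178.]
 [377. 338.]] [457.4 256.1]
[(np.float64(162.0), np.float64(1.544)), (np.float64(164.0), np.float64(-0.024)), (np.float64(160.0), np.float64(-1.591)), (np.float64(165.0), np.float64(3.128))]
line [[526. 257.]
 [389. 260.]] -0.024
line [[526. 227.]
 [389. 229.]] -0.015
[[ 529. -244.]
 [ 539. -404.]
 [ 380. -418.]
 [ 366. -262.]] [ 453.4 -332. ]
[(np.float64(161.0), np.float64(1.634)), (np.float64(160.0), np.float64(0.086)), (np.float64(157.0), np.float64(-1.487)), (np.float64(163.0), np.float64(-3.031))]
```

```bash
python3 -m jog '[{"x":-0.35,"y":0,"z":1,"spin":0.03,"grip":1},{"x":0,"y":0,"z":1.5,"spin":0,"grip":1},{"x":0,"y":0,"z":1,"spin":0,"grip":1},{"x":0,"y":0,"z":0.5,"spin":0,"grip":1},{"x":0,"y":0,"z":0.3,"spin":0,"grip":1},{"x":0,"y":0,"z":0,"spin":0,"grip":1},{"x":0,"y":0,"z":0,"spin":0,"grip":1}]'
```

```text
clock: 8.83
eef_pos: [479.7, 298.0, 11.0]
tcp_rot: [3.142, 0.0, 3.122]
contact_force: [-0.7, 1.4, -1.0]
opening: 0.168
grasp_force: 32.9
```

```bash
python3 -m jog '[{"x":0,"y":0,"z":0.2,"spin":0,"grip":1},{"x":0,"y":0,"z":0,"spin":0,"grip":1},{"x":0,"y":0,"z":0,"spin":0,"grip":0.7},{"x":0,"y":0,"z":0,"spin":0,"grip":0.7},{"x":0,"y":0,"z":0,"spin":0,"grip":0.7},{"x":0,"y":0,"z":0,"spin":0,"grip":0.7},{"x":0,"y":0,"z":-1.5,"spin":0,"grip":0.7},{"x":0,"y":0,"z":-3,"spin":0,"grip":0.7},{"x":0,"y":0,"z":-3,"spin":0,"grip":0.7},{"x":0,"y":0,"z":0,"spin":0,"grip":0.7}]';python3 d.py 430 -129 90 3.02
```

```text
clock: 9.67
eef_pos: [482.4, 299.8, 88.7]
tcp_rot: [3.138, 0.006, 3.122]
contact_force: [1.6, 0.9, -0.2]
opening: 0.298
grasp_force: 0.0
before spin x 4.39 y -42.98 z -0.13 spin 0.102
after spin x -0.00 y -43.20 z -0.13 spin 0.102
```

```bash
python3 -m jog '[{"x":0.4,"y":-3.5,"z":-1,"spin":0,"grip":0.7},{"x":0.4,"y":-3.5,"z":-1,"spin":0,"grip":0.5},{"x":0.4,"y":-3.5,"z":0,"spin":0,"grip":0.5},{"x":0.4,"y":-3.5,"z":0,"spin":0,"grip":0.5},{"x":0.4,"y":-3.5,"z":0,"spin":0,"grip":0.5},{"x":0.4,"y":-3.5,"z":0,"spin":0,"grip":0.5},{"x":0.4,"y":-3.5,"z":0,"spin":0,"grip":0.5},{"x":0.4,"y":-3.5,"z":0,"spin":0,"grip":0.5},{"x":0.4,"y":-3.5,"z":0,"spin":0,"grip":0.5},{"x":0.3,"y":-3.5,"z":0,"spin":0,"grip":0.5},{"x":0.2,"y":-3.5,"z":0,"spin":0,"grip":0.5},{"x":0.1,"y":-3.5,"z":0,"spin":0,"grip":0.5},{"x":0,"y":-0.9,"z":0,"spin":0.1,"grip":0.5},{"x":0,"y":0,"z":0,"spin":0,"grip":0.5},{"x":0,"y":0,"z":0,"spin":0,"grip":0.5}]';python3 d.py 430 -129 4 3.02; python3 k.py;python3 - <<'E'
from m import *
g=snap('top','t4.png');syr(g,(200,205,345,340));syr(g,(112,238,190,315))
E
```

```text
clock: 10.92
eef_pos: [428.9, -130.2, 103.6]
tcp_rot: [3.141, -0.0, 3.022]
contact_force: [0.6, 0.4, -0.3]
opening: 0.5
grasp_force: 0.0
before spin x -0.10 y 0.14 z 9.96 spin 0.002
after spin x -0.10 y 0.14 z 9.96 spin 0.002
[[19.3, 25.4, 100.0], [34.6, 21.8, 129.0], [49.9, 18.1, 97.0]]
[[19.8, 27.6, 105.0], [34.6, 21.9, 130.0], [50.1, 17.0, 108.0]]
syr px(291,238) mid [558. -64.] yaw 0.26 len 96 plunger~1 brightback -79
syr px(274,291) mid [432. -27.] yaw -0.22 len 93 plunger~-2 brightback -79
```

View pics/t4.png

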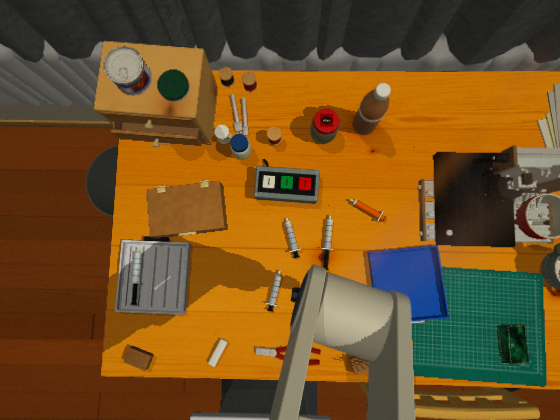

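White centroid went down 2.2 px and red went up, so the switch worked. Syringe A lies in the warmer at (136,277). Now I grasp C.

```bash
python3 -m jog '[{"x":0,"y":0.1,"z":3.5,"spin":0,"grip":0.5},{"x":0,"y":0,"z":3,"spin":0,"grip":0.5},{"x":0,"y":0,"z":2,"spin":0,"grip":0.5},{"x":0,"y":0,"z":1.5,"spin":0,"grip":0.5},{"x":0,"y":0,"z":0,"spin":0,"grip":0.5},{"x":0,"y":0,"z":0,"spin":0,"grip":1},{"x":0,"y":0,"z":0,"spin":0,"grip":1},{"x":0,"y":0,"z":0,"spin":0,"grip":1},{"x":0,"y":0,"z":0,"spin":0,"grip":1},{"x":0,"y":0,"z":0,"spin":0,"grip":1},{"x":0,"y":0,"z":0,"spin":0,"grip":1}]';python3 d.py 478 256 57 3.12
```

```text
clock: 11.93
eef_pos: [430.0, -129.1, 4.7]
tcp_rot: [-3.141, 0.002, 3.022]
contact_force: [-0.5, 2.6, 8.1]
opening: 0.17
grasp_force: 30.4
before spin x -0.16 y 38.81 z -5.23 spin -0.098
after spin x -3.97 y 38.61 z -5.23 spin -0.098
```

```bash
python3 -m jog '[{"x":0,"y":0,"z":-2,"spin":0,"grip":1},{"x":0,"y":0,"z":-3.2,"spin":-0.1,"grip":1},{"x":-0.3,"y":2,"z":0,"spin":0,"grip":1},{"x":-0.3,"y":2.6,"z":0,"spin":0,"grip":1},{"x":-0.3,"y":2.6,"z":0,"spin":0,"grip":1},{"x":-0.3,"y":2.6,"z":0,"spin":0,"grip":1},{"x":-0.3,"y":2.6,"z":0,"spin":0,"grip":1},{"x":-0.3,"y":2.6,"z":0,"spin":0,"grip":1},{"x":-0.3,"y":2.6,"z":0,"spin":0,"grip":1},{"x":-0.3,"y":2.6,"z":0,"spin":0,"grip":1},{"x":-0.3,"y":2.6,"z":0,"spin":0,"grip":1},{"x":-0.3,"y":2.6,"z":0,"spin":0,"grip":1},{"x":-0.3,"y":2.6,"z":0,"spin":0,"grip":1},{"x":-0.3,"y":2.6,"z":0,"spin":0,"grip":1},{"x":-0.3,"y":2.6,"z":0,"spin":0,"grip":1},{"x":0,"y":2.6,"z":0,"spin":0,"grip":1},{"x":0,"y":2.4,"z":0,"spin":0,"grip":1},{"x":0,"y":0,"z":0,"spin":0,"grip":1},{"x":0,"y":0,"z":0,"spin":0,"grip":1}]';python3 d.py 479 256 11 3.12;python3 - <<'E'
from m import *
g=snap('top');cv2.imwrite('pics/t5.png',cv2.resize(g['pixels'][210:340,90:260],None,fx=4,fy=4))
E
```

```text
clock: 13.52
eef_pos: [475.7, 253.0, 56.0]
tcp_rot: [3.142, 0.0, 3.124]
contact_force: [-0.4, -0.5, -0.2]
opening: 0.169
grasp_force: 29.7
before spin x -0.32 y 0.31 z 4.50 spin 0.004
after spin x -0.32 y 0.31 z 4.50 spin 0.004
```

View pics/t5.png

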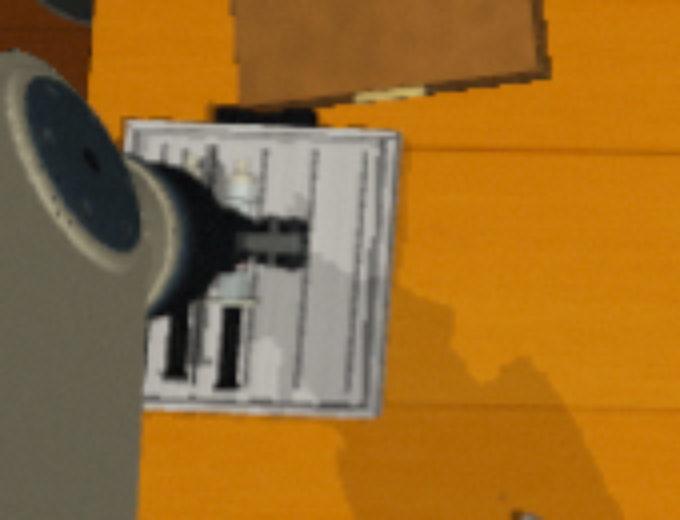

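C is still held over the tray's middle (thumb disc at crop (228,385)), clear of A (disc at (176,378)). I lower and release.

```bash
python3 -m jog '[{"x":-0.3,"y":0.2,"z":1.2,"spin":0,"grip":1},{"x":0,"y":0,"z":1.5,"spin":0,"grip":1},{"x":0,"y":0,"z":1,"spin":0,"grip":1},{"x":0,"y":0,"z":0.7,"spin":0,"grip":1},{"x":0,"y":0,"z":0.3,"spin":0,"grip":1},{"x":0,"y":0,"z":0,"spin":0,"grip":1},{"x":0,"y":0,"z":0,"spin":0,"grip":0.7},{"x":0,"y":0,"z":0,"spin":0,"grip":0.7},{"x":0,"y":0,"z":0,"spin":0,"grip":0.7},{"x":0,"y":0,"z":0,"spin":0,"grip":0.7},{"x":0,"y":0,"z":-1.5,"spin":0,"grip":0.7},{"x":0,"y":0,"z":-3,"spin":0,"grip":0.7},{"x":0,"y":0,"z":-3,"spin":0,"grip":0.7},{"x":0,"y":0,"z":-1,"spin":0,"grip":0.7},{"x":0,"y":0,"z":0,"spin":0,"grip":0.7}]';python3 d.py 563 -152 100 3.05
```

```text
clock: 14.82
eef_pos: [480.6, 255.1, 96.5]
tcp_rot: [3.139, 0.005, 3.122]
contact_force: [-0.0, 0.7, -0.1]
opening: 0.304
grasp_force: 0.0
before spin x -9.04 y -40.53 z -0.35 spin 0.072
after spin x -11.93 y -39.78 z -0.35 spin 0.072
```

```bash
python3 -m jog '[{"x":-0.75,"y":-3.35,"z":0,"spin":0,"grip":0.7},{"x":-0.75,"y":-3.35,"z":0,"spin":0,"grip":0.5},{"x":-0.75,"y":-3.35,"z":0,"spin":0,"grip":0.5},{"x":-0.75,"y":-3.35,"z":0,"spin":0,"grip":0.5},{"x":-0.75,"y":-3.35,"z":0,"spin":0,"grip":0.5},{"x":-0.75,"y":-3.35,"z":0,"spin":0,"grip":0.5},{"x":-0.75,"y":-3.35,"z":0,"spin":0,"grip":0.5},{"x":-0.75,"y":-3.35,"z":0,"spin":0,"grip":0.5},{"x":-0.75,"y":-3.35,"z":0,"spin":0,"grip":0.5},{"x":-0.75,"y":-3.35,"z":0,"spin":0,"grip":0.5},{"x":-0.75,"y":-3.35,"z":0,"spin":0,"grip":0.5},{"x":-0.75,"y":-3.35,"z":0,"spin":0,"grip":0.5},{"x":0,"y":-0.2,"z":0,"spin":0.07,"grip":0.5},{"x":0,"y":0,"z":0,"spin":0,"grip":0.5},{"x":0,"y":0,"z":0,"spin":0,"grip":0.5}]';python3 d.py 563 -152 5 3.05;python3 - <<'E'
from m import *
g=snap('top','t6.png');syr(g,(200,205,345,340))
E
```

```text
clock: 16.07
eef_pos: [559.7, -151.4, 92.3]
tcp_rot: [3.141, -0.002, 3.052]
contact_force: [0.3, -0.3, 0.4]
opening: 0.502
grasp_force: 0.0
before spin x -0.33 y -0.03 z 8.73 spin 0.002
after spin x -0.33 y -0.03 z 8.73 spin 0.002
syr px(291,238) mid [558. -64.] yaw 0.26 len 96 plunger~1 brightback -79
syr px(274,291) mid [432. -27.] yaw -0.22 len 93 plunger~-2 brightback -79
```

View pics/t6.png

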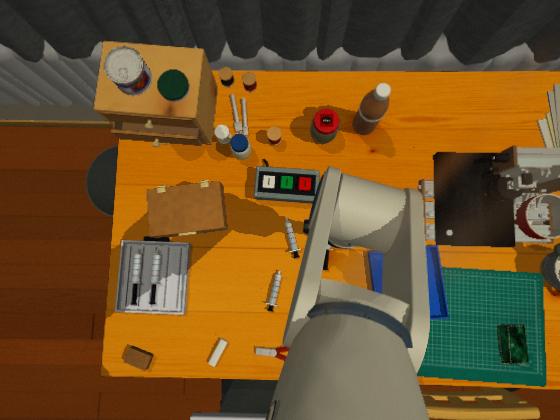

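Two syringes lie flat in the warmer at (136,275) and (156,276). Now I grasp B.

```bash
python3 -m jog '[{"x":-0.3,"y":0,"z":3,"spin":0,"grip":0.5},{"x":0,"y":0,"z":2.5,"spin":0,"grip":0.5},{"x":0,"y":0,"z":2,"spin":0,"grip":0.5},{"x":0,"y":0,"z":1.2,"spin":0,"grip":0.5},{"x":0,"y":0,"z":0,"spin":0,"grip":0.5},{"x":0,"y":0,"z":0,"spin":0,"grip":1},{"x":0,"y":0,"z":0,"spin":0,"grip":1},{"x":0,"y":0,"z":0,"spin":0,"grip":1},{"x":0,"y":0,"z":0,"spin":0,"grip":1},{"x":0,"y":0,"z":0,"spin":0,"grip":1},{"x":0,"y":0,"z":0,"spin":0,"grip":1}]';python3 d.py 478 214 57 3.12
```

```text
clock: 17.03
eef_pos: [564.7, -152.0, 8.0]
tcp_rot: [-3.141, 0.002, 3.052]
contact_force: [0.3, 1.3, 6.8]
opening: 0.168
grasp_force: 29.8
before spin x 11.93 y 35.68 z -4.90 spin -0.068
after spin x 9.46 y 36.41 z -4.90 spin -0.068
```

```bash
python3 -m jog '[{"x":0,"y":0,"z":-2,"spin":0,"grip":1},{"x":0,"y":0,"z":-3,"spin":-0.07,"grip":1},{"x":0.6,"y":2,"z":0,"spin":0,"grip":1},{"x":0.7,"y":2.6,"z":0,"spin":0,"grip":1},{"x":0.7,"y":2.6,"z":0,"spin":0,"grip":1},{"x":0.7,"y":2.6,"z":0,"spin":0,"grip":1},{"x":0.7,"y":2.6,"z":0,"spin":0,"grip":1},{"x":0.7,"y":2.6,"z":0,"spin":0,"grip":1},{"x":0.7,"y":2.6,"z":0,"spin":0,"grip":1},{"x":0.7,"y":2.6,"z":0,"spin":0,"grip":1},{"x":0.7,"y":2.6,"z":0,"spin":0,"grip":1},{"x":0.7,"y":2.6,"z":0,"spin":0,"grip":1},{"x":0.7,"y":2.6,"z":0,"spin":0,"grip":1},{"x":0.7,"y":2.6,"z":0,"spin":0,"grip":1},{"x":0.7,"y":2.6,"z":0,"spin":0,"grip":1},{"x":0.4,"y":2.6,"z":0,"spin":0,"grip":1},{"x":0,"y":0.6,"z":0,"spin":0,"grip":1},{"x":0,"y":0,"z":0,"spin":0,"grip":1},{"x":0,"y":0,"z":0,"spin":0,"grip":1}]';python3 d.py 479 214 13 3.12;python3 - <<'E'
from m import *
g=snap('top');cv2.imwrite('pics/t7.png',cv2.resize(g['pixels'][210:340,90:260],None,fx=4,fy=4))
E
```

```text
clock: 18.62
eef_pos: [477.1, 213.7, 56.9]
tcp_rot: [-3.141, 0.0, 3.123]
contact_force: [0.1, -0.6, -0.3]
opening: 0.167
grasp_force: 29.5
before spin x -0.19 y 0.04 z 4.39 spin 0.003
after spin x -0.19 y 0.04 z 4.39 spin 0.003
```

View pics/t7.png

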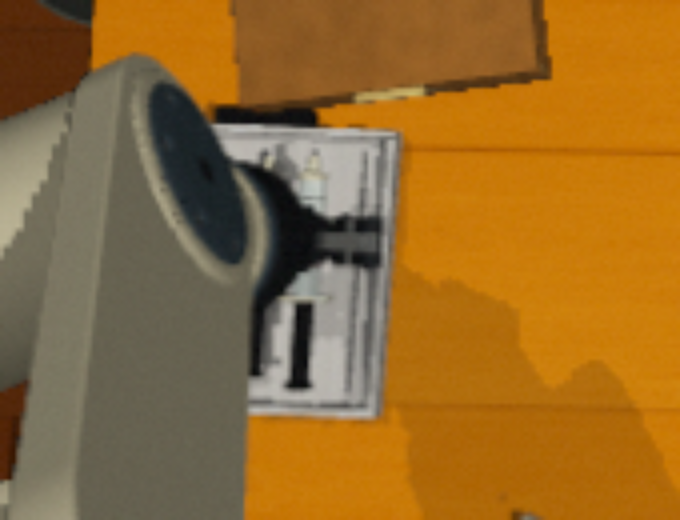

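B hangs correctly over the warmer's right slot (disc at crop (299,383)). I lower and release.

```bash
python3 -m jog '[{"x":-0.15,"y":0,"z":1.2,"spin":0,"grip":1},{"x":0,"y":0,"z":1.5,"spin":0,"grip":1},{"x":0,"y":0,"z":1,"spin":0,"grip":1},{"x":0,"y":0,"z":0.5,"spin":0,"grip":1},{"x":0,"y":0,"z":0.2,"spin":0,"grip":1},{"x":0,"y":0,"z":0,"spin":0,"grip":1},{"x":0,"y":0,"z":0,"spin":0,"grip":0.7},{"x":0,"y":0,"z":0,"spin":0,"grip":0.7},{"x":0,"y":0,"z":0,"spin":0,"grip":0.7},{"x":0,"y":0,"z":0,"spin":0,"grip":0.7},{"x":0,"y":0,"z":-1.5,"spin":0,"grip":0.7},{"x":0,"y":0,"z":-3,"spin":0,"grip":0.7},{"x":0,"y":0,"z":-3,"spin":0,"grip":0.7},{"x":0,"y":0,"z":-1,"spin":0,"grip":0.7},{"x":0,"y":0,"z":0,"spin":0,"grip":0.7},{"x":0,"y":0,"z":0,"spin":0,"grip":0.7}]';python3 d.py 432 -27 90 2.92;python3 - <<'E'
from m import *
g=snap('top');syr(g,(200,205,345,340))
E
```

```text
clock: 20.0
eef_pos: [478.7, 213.9, 97.7]
tcp_rot: [3.141, 0.001, 3.122]
contact_force: [-0.9, -0.2, -0.1]
opening: 0.297
grasp_force: 0.0
before spin x 4.19 y -24.18 z 0.77 spin 0.202
after spin x -0.74 y -24.53 z 0.77 spin 0.202
syr px(291,238) mid [558. -64.] yaw 0.26 len 96 plunger~1 brightback -79
syr px(273,291) mid [432. -27.] yaw -0.22 len 93 plunger~-2 brightback -79
```

```bash
python3 -m jog '[{"x":0.6,"y":-3.4,"z":0,"spin":0,"grip":0.6},{"x":0.6,"y":-3.4,"z":0,"spin":0,"grip":0.5},{"x":0.6,"y":-3.4,"z":0,"spin":0,"grip":0.5},{"x":0.6,"y":-3.4,"z":0,"spin":0,"grip":0.5},{"x":0.6,"y":-3.4,"z":0,"spin":0,"grip":0.5},{"x":0.6,"y":-3.4,"z":0,"spin":0,"grip":0.5},{"x":0.6,"y":-3.8,"z":0,"spin":0,"grip":0.5},{"x":0,"y":0,"z":0,"spin":0.1,"grip":0.5},{"x":0,"y":0,"z":0,"spin":0.1,"grip":0.5},{"x":0,"y":0,"z":2.5,"spin":0,"grip":0.5},{"x":0,"y":0,"z":2,"spin":0,"grip":0.5},{"x":0,"y":0,"z":0,"spin":0,"grip":0.5},{"x":0,"y":0,"z":0,"spin":0,"grip":0.5}]';python3 d.py 432 -27 6 2.92;python3 - <<'E'
from m import *
g=snap('top');syr(g,(200,205,345,340));g['pixels'];cv2.imwrite('pics/t8.png',g['pixels'][180:340,100:340])
E
```

```text
clock: 21.13
eef_pos: [429.8, -27.1, 51.2]
tcp_rot: [-3.141, -0.005, 2.922]
contact_force: [-0.1, -0.3, -0.1]
opening: 0.499
grasp_force: 0.0
before spin x -0.21 y 0.06 z 4.52 spin 0.002
after spin x -0.21 y 0.06 z 4.52 spin 0.002
syr px(291,238) mid [558. -64.] yaw 0.26 len 96 plunger~1 brightback -79
```

View pics/t8.png

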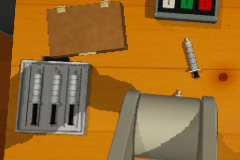

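All three are flat in the warmer at crop (36,97), (54,97) and (72,97). Now S4.

```bash
python3 -m jog '[{"x":-0.2,"y":0,"z":2,"spin":0,"grip":0.5},{"x":0,"y":0,"z":1.5,"spin":0,"grip":0.5},{"x":0,"y":0,"z":1,"spin":0,"grip":0.5},{"x":0,"y":0,"z":0,"spin":0,"grip":0.5},{"x":0,"y":0,"z":0,"spin":0,"grip":1},{"x":0,"y":0,"z":0,"spin":0,"grip":1},{"x":0,"y":0,"z":0,"spin":0,"grip":1},{"x":0,"y":0,"z":0,"spin":0,"grip":1},{"x":0,"y":0,"z":0,"spin":0,"grip":1},{"x":0,"y":0,"z":0,"spin":0,"grip":1},{"x":0,"y":0,"z":-2,"spin":0,"grip":1},{"x":0,"y":0,"z":-3,"spin":0,"grip":1},{"x":0,"y":0,"z":0,"spin":0,"grip":1}]';python3 d.py 456 -363 57 -3.056
```

```text
clock: 22.27
eef_pos: [436.3, -27.8, 61.7]
tcp_rot: [3.141, 0.006, 2.922]
contact_force: [1.6, 0.1, -0.4]
opening: 0.159
grasp_force: 29.3
before spin x -9.23 y -32.28 z 0.47 spin -0.305
after spin x 0.90 y -33.56 z 0.47 spin -0.305
```

```bash
python3 -m jog '[{"x":0,"y":0,"z":0,"spin":-0.1,"grip":1},{"x":0,"y":0,"z":0,"spin":-0.1,"grip":1},{"x":0,"y":0,"z":0,"spin":-0.105,"grip":1},{"x":0.05,"y":-2,"z":0,"spin":0,"grip":1},{"x":0.05,"y":-2.6,"z":0,"spin":0,"grip":1},{"x":0.05,"y":-2.6,"z":0,"spin":0,"grip":1},{"x":0.05,"y":-2.6,"z":0,"spin":0,"grip":1},{"x":0.05,"y":-2.6,"z":0,"spin":0,"grip":1},{"x":0.05,"y":-2.6,"z":0,"spin":0,"grip":1},{"x":0.05,"y":-2.6,"z":0,"spin":0,"grip":1},{"x":0.05,"y":-2.6,"z":0,"spin":0,"grip":1},{"x":0.05,"y":-2.6,"z":0,"spin":0,"grip":1},{"x":0.05,"y":-2.6,"z":0,"spin":0,"grip":1},{"x":0.05,"y":-2.6,"z":0,"spin":0,"grip":1},{"x":0.05,"y":-2.6,"z":0,"spin":0,"grip":1},{"x":0.05,"y":-2.6,"z":0,"spin":0,"grip":1},{"x":0,"y":-0.2,"z":0,"spin":0,"grip":1},{"x":0,"y":0,"z":0,"spin":0,"grip":1},{"x":0,"y":0,"z":0,"spin":0,"grip":1}]';python3 d.py 456 -363 11 -3.056;python3 - <<'E'
from m import *
g=snap('top');cv2.imwrite('pics/t9.png',cv2.resize(g['pixels'][180:340,280:480],None,fx=3,fy=3))
syr(g,(200,205,345,340))
E
```

```text
clock: 23.85
eef_pos: [455.2, -360.4, 57.6]
tcp_rot: [3.141, -0.0, -3.057]
contact_force: [-0.1, 0.3, -0.6]
opening: 0.16
grasp_force: 29.3
before spin x -0.06 y -0.27 z 4.66 spin -0.001
after spin x -0.06 y -0.27 z 4.66 spin -0.001
syr px(291,238) mid [558. -64.] yaw 0.26 len 97 plunger~2 brightback -79
```

View pics/t9.png

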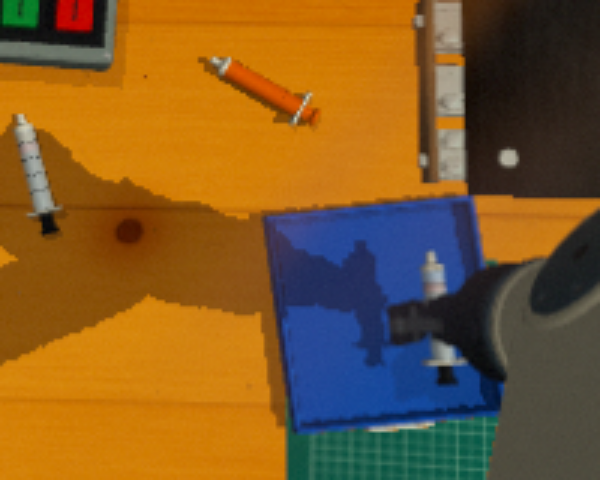

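S4 hangs over the right half of the blue tray at crop (437,310), inside its walls. I lower and release.

```bash
python3 -m jog '[{"x":0,"y":0,"z":1.2,"spin":0,"grip":1},{"x":0,"y":0,"z":1.5,"spin":0,"grip":1},{"x":0,"y":0,"z":1,"spin":0,"grip":1},{"x":0,"y":0,"z":0.7,"spin":0,"grip":1},{"x":0,"y":0,"z":0.2,"spin":0,"grip":1},{"x":0,"y":0,"z":0,"spin":0,"grip":1},{"x":0,"y":0,"z":0,"spin":0,"grip":0.65},{"x":0,"y":0,"z":0,"spin":0,"grip":0.65},{"x":0,"y":0,"z":0,"spin":0,"grip":0.65},{"x":0,"y":0,"z":0,"spin":0,"grip":0.65},{"x":0,"y":0,"z":-1.5,"spin":0,"grip":0.65},{"x":0,"y":0,"z":-3,"spin":0,"grip":0.65},{"x":0,"y":0,"z":-3,"spin":0,"grip":0.65},{"x":0,"y":0,"z":-1,"spin":0,"grip":0.65},{"x":0,"y":0,"z":0,"spin":0,"grip":0.65},{"x":0,"y":0,"z":0,"spin":0,"grip":0.65}]';python3 d.py 558 -64 100 3.40;python3 - <<'E'
from m import *
g=snap('top');syr(g,(200,205,345,340))
E
```

```text
clock: 25.23
eef_pos: [455.7, -361.0, 96.7]
tcp_rot: [-3.141, 0.001, -3.056]
contact_force: [-0.5, 0.5, -1.1]
opening: 0.348
grasp_force: 0.0
before spin x -12.72 y 28.72 z -0.33 spin -0.173
after spin x -17.48 y 26.10 z -0.33 spin -0.173
syr px(291,238) mid [558. -64.] yaw 0.26 len 97 plunger~2 brightback -79
```

```bash
python3 -m jog '[{"x":-1.27,"y":2.87,"z":0,"spin":0,"grip":0.6},{"x":-1.27,"y":2.87,"z":0,"spin":0,"grip":0.5},{"x":-1.27,"y":2.87,"z":0,"spin":0,"grip":0.5},{"x":-1.27,"y":2.87,"z":0,"spin":0,"grip":0.5},{"x":-1.27,"y":2.87,"z":0,"spin":0,"grip":0.5},{"x":-1.27,"y":2.87,"z":0,"spin":0,"grip":0.5},{"x":-1.27,"y":2.87,"z":0,"spin":0,"grip":0.5},{"x":-1.27,"y":2.87,"z":0,"spin":0,"grip":0.5},{"x":-1.27,"y":2.87,"z":0,"spin":0,"grip":0.5},{"x":-1.27,"y":2.87,"z":0,"spin":0,"grip":0.5},{"x":0,"y":0,"z":0,"spin":-0.09,"grip":0.5},{"x":0,"y":0,"z":2,"spin":-0.085,"grip":0.5},{"x":0,"y":0,"z":2,"spin":0,"grip":0.5},{"x":0,"y":0,"z":0,"spin":0,"grip":0.5},{"x":0,"y":0,"z":0,"spin":0,"grip":0.5}]';python3 d.py 558 -64 6 3.40;python3 - <<'E'
from m import *
g=snap('top');cv2.imwrite('pics/ta.png',cv2.resize(g['pixels'][180:340,100:460],None,fx=2,fy=2))
E
```

```text
clock: 26.53
eef_pos: [555.8, -64.0, 54.7]
tcp_rot: [3.14, -0.005, -2.882]
contact_force: [0.5, 0.9, 0.6]
opening: 0.495
grasp_force: 0.0
before spin x -0.21 y -0.06 z 4.87 spin 0.001
after spin x -0.21 y -0.06 z 4.87 spin 0.001
```

View pics/ta.png

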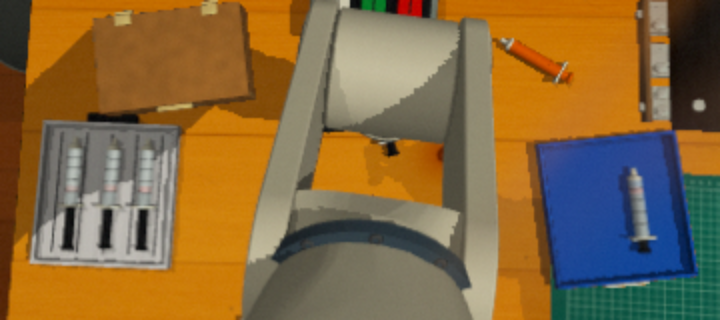

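S4 lies flat in the blue tray at crop (638,210). The middle warmer syringe has shifted slightly (the knock, probably) but is still flat inside. Now I grasp S5.

```bash
python3 -m jog '[{"x":-0.2,"y":0,"z":2,"spin":0,"grip":0.5},{"x":0,"y":0,"z":1.7,"spin":0,"grip":0.5},{"x":0,"y":0,"z":1.1,"spin":0,"grip":0.5},{"x":0,"y":0,"z":0,"spin":0,"grip":0.5},{"x":0,"y":0,"z":0,"spin":0,"grip":1},{"x":0,"y":0,"z":0,"spin":0,"grip":1},{"x":0,"y":0,"z":0,"spin":0,"grip":1},{"x":0,"y":0,"z":0,"spin":0,"grip":1},{"x":0,"y":0,"z":0,"spin":0,"grip":1},{"x":0,"y":0,"z":0,"spin":0,"grip":1},{"x":0,"y":0,"z":-2,"spin":0,"grip":1},{"x":0,"y":0,"z":-3,"spin":0,"grip":1},{"x":0,"y":0,"z":0,"spin":0,"grip":1},{"x":0,"y":0,"z":0,"spin":0,"grip":1}]';python3 d.py 451 -303 57 -3.056
```

```text
clock: 27.75
eef_pos: [561.1, -63.9, 60.5]
tcp_rot: [-3.14, 0.004, -2.881]
contact_force: [-0.3, 0.3, -0.7]
opening: 0.156
grasp_force: 28.6
before spin x 16.79 y -20.28 z 0.35 spin 0.175
after spin x 13.02 y -22.89 z 0.35 spin 0.175
```

```bash
python3 -m jog '[{"x":0,"y":0,"z":0,"spin":0.09,"grip":1},{"x":0,"y":0,"z":0,"spin":0.085,"grip":1},{"x":1.3,"y":-2.2,"z":0,"spin":0,"grip":1},{"x":1.3,"y":-2.3,"z":0,"spin":0,"grip":1},{"x":1.3,"y":-2.3,"z":0,"spin":0,"grip":1},{"x":1.3,"y":-2.3,"z":0,"spin":0,"grip":1},{"x":1.3,"y":-2.3,"z":0,"spin":0,"grip":1},{"x":1.3,"y":-2.3,"z":0,"spin":0,"grip":1},{"x":1.3,"y":-2.3,"z":0,"spin":0,"grip":1},{"x":1.3,"y":-2.3,"z":0,"spin":0,"grip":1},{"x":1.3,"y":-2.3,"z":0,"spin":0,"grip":1},{"x":1.3,"y":-2.3,"z":0,"spin":0,"grip":1},{"x":0,"y":0,"z":0,"spin":0,"grip":1},{"x":0,"y":0,"z":0,"spin":0,"grip":1}]';python3 d.py 452 -303 12 -3.056;python3 - <<'E'
from m import *
g=snap('top');cv2.imwrite('pics/tb.png',cv2.resize(g['pixels'][180:340,100:460],None,fx=2,fy=2))
E
```

```text
clock: 28.92
eef_pos: [448.6, -303.6, 57.9]
tcp_rot: [3.141, -0.001, -3.059]
contact_force: [0.7, 0.0, -0.5]
opening: 0.154
grasp_force: 28.7
before spin x -0.34 y 0.03 z 4.59 spin -0.003
after spin x -0.34 y 0.03 z 4.59 spin -0.003
```

View pics/tb.png

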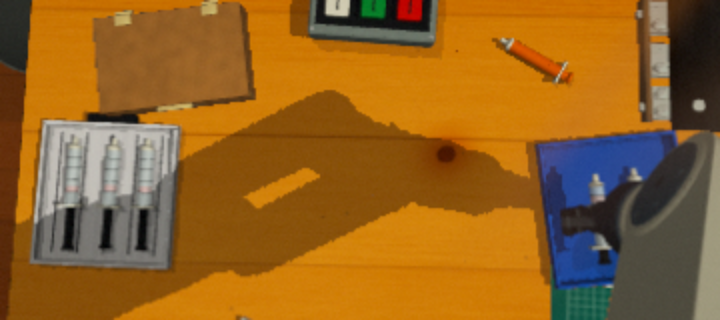

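S5 is held over the tray's left half at crop (598,215), and the warmer's three are still flat. I lower, release, lift, then go back to the green key with the fingers shut.

```bash
python3 -m jog '[{"x":-0.3,"y":0,"z":1.2,"spin":0,"grip":1},{"x":0,"y":0,"z":1.5,"spin":0,"grip":1},{"x":0,"y":0,"z":1,"spin":0,"grip":1},{"x":0,"y":0,"z":0.6,"spin":0,"grip":1},{"x":0,"y":0,"z":0.2,"spin":0,"grip":1},{"x":0,"y":0,"z":0,"spin":0,"grip":1},{"x":0,"y":0,"z":0,"spin":0,"grip":0.65},{"x":0,"y":0,"z":0,"spin":0,"grip":0.65},{"x":0,"y":0,"z":0,"spin":0,"grip":0.65},{"x":0,"y":0,"z":0,"spin":0,"grip":0.65},{"x":0,"y":0,"z":-1.5,"spin":0,"grip":0.65},{"x":0,"y":0,"z":-3,"spin":0,"grip":0.65},{"x":0,"y":0,"z":-3,"spin":0,"grip":0.65},{"x":0,"y":0,"z":-3,"spin":0,"grip":0.65},{"x":0,"y":0,"z":0,"spin":0,"grip":0.65},{"x":0,"y":0,"z":0,"spin":0,"grip":1}]';python3 d.py 680 -51 115 3.14
```

```text
clock: 30.3
eef_pos: [453.7, -303.3, 120.3]
tcp_rot: [-3.139, 0.003, -3.056]
contact_force: [0.1, 0.0, -0.9]
opening: 0.221
grasp_force: 0.0
before spin x -24.69 y 23.22 z 0.53 spin 0.087
after spin x -22.58 y 25.27 z 0.53 spin 0.087
```

```bash
python3 -m jog '[{"x":0,"y":0,"z":0,"spin":0.087,"grip":1},{"x":-2.05,"y":2.3,"z":0,"spin":0,"grip":1},{"x":-2.05,"y":2.3,"z":0,"spin":0,"grip":1},{"x":-2.05,"y":2.3,"z":0,"spin":0,"grip":1},{"x":-2.05,"y":2.3,"z":0,"spin":0,"grip":1},{"x":-2.05,"y":2.3,"z":0,"spin":0,"grip":1},{"x":-2.05,"y":2.3,"z":0,"spin":0,"grip":1},{"x":-2.05,"y":2.3,"z":0,"spin":0,"grip":1},{"x":-2.05,"y":2.3,"z":0,"spin":0,"grip":1},{"x":-2.05,"y":2.3,"z":0,"spin":0,"grip":1},{"x":-2.05,"y":2.3,"z":0,"spin":0,"grip":1},{"x":-2.05,"y":2.3,"z":0,"spin":0,"grip":1},{"x":0,"y":0,"z":2,"spin":0,"grip":1},{"x":0,"y":0,"z":2,"spin":0,"grip":1},{"x":0,"y":0,"z":0,"spin":0,"grip":1},{"x":0,"y":0,"z":0,"spin":0,"grip":1}]';python3 d.py 680 -51 57 3.14;python3 - <<'E'
from m import *
g=snap('top');cv2.imwrite('pics/tc.png',cv2.resize(g['pixels'][160:340,100:460],None,fx=2.2,fy=2.2,interpolation=cv2.INTER_CUBIC))
E
```

```text
clock: 31.63
eef_pos: [676.7, -49.8, 76.2]
tcp_rot: [3.141, -0.005, 3.14]
contact_force: [-0.2, -0.2, 0.2]
opening: 0.002
grasp_force: 0.0
before spin x -0.33 y -0.12 z 1.92 spin -0.000
after spin x -0.33 y -0.12 z 1.92 spin -0.000
```

View pics/tc.png

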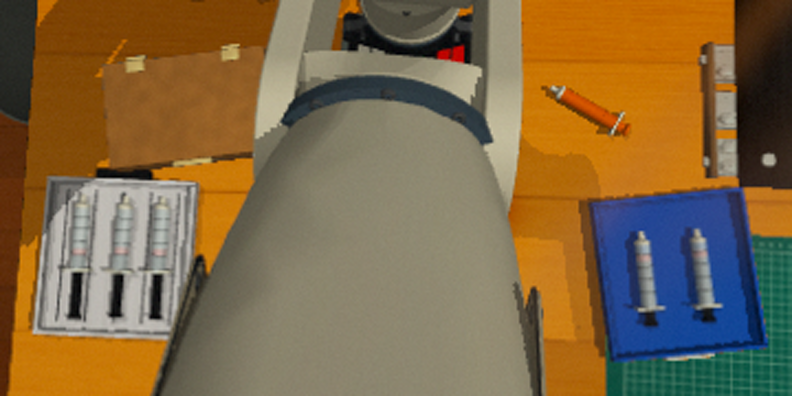

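All five are in their trays. That view was my 15th picture, one over the limit of 14, so I view no more and use numbers only. Pressing green.

```bash
python3 -m jog '[{"x":-0.2,"y":-0.1,"z":1.4,"spin":0,"grip":1},{"x":0,"y":0,"z":0.5,"spin":0,"grip":1},{"x":0,"y":0,"z":0.3,"spin":0,"grip":1},{"x":0,"y":0,"z":0.3,"spin":0,"grip":1},{"x":0,"y":0,"z":0.2,"spin":0,"grip":1},{"x":0,"y":0,"z":0.2,"spin":0,"grip":1},{"x":0,"y":0,"z":0.1,"spin":0,"grip":1},{"x":0,"y":0,"z":0,"spin":0,"grip":1},{"x":0,"y":0,"z":0,"spin":0,"grip":1}]'
```

```text
clock: 32.43
eef_pos: [680.8, -51.0, 48.9]
tcp_rot: [3.141, 0.001, 3.14]
contact_force: [-0.1, 1.3, 0.9]
opening: 0.002
grasp_force: 0.0
```

```bash
python3 -m jog '[{"x":0,"y":0,"z":0.15,"spin":0,"grip":1},{"x":0,"y":0,"z":0.15,"spin":0,"grip":1},{"x":0,"y":0,"z":0.1,"spin":0,"grip":1},{"x":0,"y":0,"z":0.05,"spin":0,"grip":1},{"x":0,"y":0,"z":0,"spin":0,"grip":1},{"x":0,"y":0,"z":0,"spin":0,"grip":1}]'
```

```text
clock: 32.93
eef_pos: [681.0, -51.0, 46.0]
tcp_rot: [3.142, 0.001, 3.14]
contact_force: [-4.7, 0.3, 15.1]
opening: -0.005
grasp_force: 7.6
```

Bottomed out at 15 N. I lift, back off to the right (clear of the scene camera's view of the keys) and check the keys numerically.

```bash
python3 -m jog '[{"x":0,"y":0,"z":-2,"spin":0,"grip":1},{"x":0,"y":0,"z":-4,"spin":0,"grip":1},{"x":0,"y":0,"z":-4,"spin":0,"grip":1},{"x":0,"y":0,"z":-4,"spin":0,"grip":1},{"x":2.5,"y":-2,"z":0,"spin":0,"grip":1},{"x":2.5,"y":-2,"z":0,"spin":0,"grip":1},{"x":2.5,"y":-2,"z":0,"spin":0,"grip":1},{"x":2.5,"y":-2,"z":0,"spin":0,"grip":1},{"x":2.5,"y":-2,"z":0,"spin":0,"grip":1},{"x":2.5,"y":-2,"z":0,"spin":0,"grip":1},{"x":2.5,"y":-2,"z":0,"spin":0,"grip":1},{"x":2.5,"y":-2,"z":0,"spin":0,"grip":1},{"x":2.5,"y":-2,"z":0,"spin":0,"grip":1},{"x":0,"y":0,"z":0,"spin":0,"grip":1},{"x":0,"y":0,"z":0,"spin":0,"grip":1}]'; python3 k.py
```

```text
clock: 34.18
eef_pos: [454.4, -231.5, 184.4]
tcp_rot: [-3.142, 0.0, 3.137]
contact_force: [0.1, 0.3, -0.3]
opening: -0.002
grasp_force: 0.0
[[19.3, 25.4, 100.0], [34.6, 21.8, 129.0], [49.9, 18.1, 97.0]]
[[19.3, 25.6, 102.0], [34.5, 23.0, 119.0], [50.2, 17.0, 108.0]]
```

Green has gone down and white and red are up, so green is latched. Handing in.

```bash
python3 -c "
from rig import *
print(sign_off())"
```

```text
the job is handed in; nothing more can be done
None
```

The job is handed in: white key pressed first, three pulled-out syringes laid in the warmer and two pushed-in ones in the refill tray, then green pressed and latched (sign-off gave no verdict); I viewed 15 pictures, one over the limit of 14.

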